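Re-set the tray stop of a sowing line to its spring gauge, slack taken up

ROBOT

A 7-joint arm with a two-finger parallel gripper is mounted at the origin on the work surface. World frame = base frame: x ahead of the robot, y to its left, z up, the work surface at z = 0. Lengths are in m, angles in rad, forces in N, time in s.
With the tool pointing down it reaches from about 0.35 to 0.9 m from the base axis. Payload 19.9 kg.
Tool frame: the origin (TCP) lies at the very end of the fingers, on their centre line; the grasp point (between the pads) lies 19 mm behind it; z points along the fingers, y is the line along which they close (so a half turn about z gives the same grasp; the last joint's range is limited). The gripper opens to 85 mm and grips with 20 to 120 N. Pads are 22 mm wide; open, the fingers measure 114 mm over their backs; the gripper's body (76 mm by 85 mm) begins 54 mm behind the grasp point. The pads swing forward as they close: fully open they stand 13 mm farther back than shut.
Start: joints at [-1.147, 0.417, -0.01, 1.614, 0.005, 1.111, -0.053], TCP at [0.281, 0.558, 0.231] pointing down, gripper open.
Joint ranges: [-2.81, 2.81], [-0.39, 2.02], [-1.27, 1.25], [0.06, 2.57], [-1.19, 4.33], [0.19, 2], [-2.82, 2.82]. Speed limits (rad/s): [1.89, 1.89, 2.39, 2.39, 3.01, 3.01, 3.01].

INTERFACE

Orientations are given as a unit quaternion [x, y, z, w].
In Python, from station import status, camera, camera_model, job, boxes_of, outline_of, place_of gives the robot as it stands. The module is installed in compiled form; this text tells all that it offers.
- The arm moves only by the tool move_arm, never from a script. Its argument "moves" is a list of rows, each a list of 3 entries, a list of its own where there are three numbers: the shift along the tool's x, y, z in m, then the turn, a rotation vector about the tool's x, y, z in rad, then the opening, from 0 (shut) to 1 (fully open). A call has 1 to 20 rows; each row shifts and turns the commanded pose from where the row before left it, along the tool's axes as they then stand; what a row does not reach is not made up. A row lasts 1/8 s, in which the tool goes at most 62.5 mm and 10.7 degrees, less where a joint would pass 70% of its speed; a pose out of reach is approached as far as the arm can. A call with a gripper value outside its range is refused whole. The fingers move at their own pace and stop on an object; the grip force is fixed at half the most. Time passes only in rows, so rows that do not move let the fingers close. It gives the time, the measured TCP pose, the force, the opening and the grip force at its end, in the units of the state.
- status.state(): the state, without advancing time (a new reading comes with each control period).
- camera(name): name is "side" or "top"; returns the picture (400x640x3 uint8, blue, green, red); there is no depth.
- camera_model(name): a dict with "fx", "fy", "cx", "cy" (pixels), "k1" (the pictures are not rectified: a ray, as slopes to the right and down, at radius r is drawn at 1 + k1 r^2 times it, then the intrinsics apply), "extrinsics" (4x4, takes a point from camera to world coordinates). Camera axes: x right, y down, z forward; pixel columns grow to the right and rows downward; lengths in m; the calibration is good to about 2 mm. A picture is of the moment at which its call begins. camera_model takes no time and is no camera call.
- job.hand_in(): hands the job in; it is judged then, once.
Trained networks look in the newest picture that a camera, given by its name, has taken for a name from the list of things; names that differ only in an ending like _2 or _b are one class to them, and where a whole thing is asked for, a point or a joint stands for the part that bears it (a point fixed in the world has none). Each returns a list of dicts, best first, with "score" (0 to 1); they miss things now and then, are a little off and sometimes report something else, mostly with a low value. They report only what shows in the picture. A call takes as long as a camera call.
- boxes_of(target, camera): "position" ([column, row] in pixels, amid what is visible of it).
- outline_of(target, camera): "pixels" (400x640 bool, what is visible of it) and "position" ([column, row] in pixels, amid what is visible of it).
- place_of(target, camera): "position" ([column, row] in pixels: a listed point, or the origin of a listed thing).
The state is a dict: "time": time; "joint_pos": joint angles; "joint_velocities": joint speeds; "effort": joint torques, N m; "tcp_pos": TCP position; "tcp_rot": TCP orientation; "wrist_force": force on the tool from outside, world axes, zero at the start; "ft_torque": the same for the moment, N m; "gripper_width": finger opening in m; "finger_force": force on a finger pad.
Only numpy, scipy, OpenCV 4.12 (cv2) and the standard library are available. Lean on these libraries where they do the work, as an engineer would, in place of code of your own. Each camera call takes 0.05 s, during which the arm holds its last target. There are 200 camera calls.

TASK

Nobody knows how the green tray stop on the sowing rail was last set, so set it afresh by feel: its black post is the handle, and it has slack. Draw the stop back until its rear edge reaches the yellow line, then bring it forward until it pushes the gauge's plunger in to the middle of the green band, about 5 mm, always coming from behind: once it bears on the gauge, do not pull it back, and let go with the post's slack still taken up forward. Never drive the plunger near the end of its stroke, and leave the other things on the bench where they are.

Things in the scene. Friction and masses are not known exactly. Their poses are not given: they have to be found in the camera images.
- rail: Aluminium bed 100 (x) x 300 (y) x 20 mm (z) fixed on the bench; origin at the centre of its underside, on the bench top. The stop slides along the rail's y axis, x = 0: +y is forward, towards the gauge at that end; -y is back. A grey end block 48 mm high stands at y = -134 to -150 mm.
- line_mid (a point): Middle of the yellow line across the rail's top, at x = 0, y = -75 mm in the rail frame, 20 mm above the bench top.
- stop: Green block 80 (x) x 60 (y) x 28 mm (z) on the rail, axes as the rail's; origin under its centre, 22 mm above the bench top. Its rear edge (30 mm behind the origin) is on the yellow line with the origin at y = -45 mm in the rail frame. Travel y = -68 to +45 mm; starts at -20 to +12. About 10 N slides it either way; it stays where left, also against the gauge's spring.
- stop_front (a point): Centre of the stop's front face, which meets the gauge's plunger: 30 mm ahead (+y) of the stop's origin, 36 mm above the bench top.
- post_grip (a point): On the axis of the black round post (20 mm diameter, orange top, 50 to 105 mm above the bench) on the stop; this point is 85 mm up. The post has 12 mm slack along y: it moves easily (1 N) from 6 mm behind to 6 mm ahead of the stop's origin, and carries the stop only at the ends. Slack is taken up forward when it stands about 6 mm ahead (over 3 mm counts).
- gauge: Spring gauge on the rail's +y end: blue bracket 60 mm wide, top 60 mm above the bench, at y = 127 to 143 mm in the rail frame. Origin on the plunger's axis at x = 0, y = 115 mm, 38 mm up. A brass collar (28 mm diameter, 26 mm long), screwed out by an amount that is not reported, carries a steel plunger that points to the stop (-y).
- gauge_tip_mid (a point): Mean place of the free plunger's ball tip, 52 mm ahead of the rail's origin; the true tip is up to 8 mm ahead or behind, so the stop meets it with its origin at y = 14 to 30 mm: feel for it. It resists with 2 N at first touch plus 0.6 N per mm, through 15 mm. A green band on it is half inside the collar at 5 mm (5 N; 3.8 to 6.2 N will do). It must never reach 10 N (13 mm).
- clay_pot: Small terracotta pot, 70 mm across, 65 mm high, beside the rail, origin under its centre; bystander
- bench_brush: Bench brush 200 mm long lying beside the rail on the robot's side; bystander
- mister: White bottle with red cap, 72 mm across, 190 mm high, origin under its centre; bystander
- seed_jar: Amber seed jar, 68 mm across, 80 mm high, origin under its centre; bystander
- label_bin: Yellow open bin 130 x 190 x 70 mm, origin under its centre; bystander
- dibber: Wooden dibber standing on its 44 mm wide head, 120 mm high, origin under its centre; bystander

How it is judged:
By the outcome, as a careful person would: the job done as asked, in the order asked, and still so for the second after the job is handed in, with the robot touching nothing.
It also fails if it takes over 72 s, if anything falls off the work surface, if the arm or the gripper's body presses on something with over 40 N, if the wrist force passes 120 N, or if a joint passes its speed limit or range.

## Working session

There is one attempt and no reset: what is moved stays moved. The work goes in short steps, Python scripts to look and compute and a tool call to move; the robot and the scene stay as the last step left them, time stands still between calls to the robot, and variables do not carry over. Pictures are saved under pics/ and viewed, at most 10 in all, crops included, and the job is handed in when it is done.

Besides the shell and the picture viewer there is one more tool, called after "Request:" as a command line: name --argument value ..., lists and objects as JSON in quotes. move_arm: Moves the arm, as the interface text tells. Its arguments: {"type":"object","properties":{"moves":{"type":"array"}},"required":["moves"]}

```bash
mkdir -p pics
cat > h.py <<'E'
import numpy as np, cv2
from station import *
def ray(cam,p):
    m=camera_model(cam);K=np.array([[m['fx'],0,m['cx']],[0,m['fy'],m['cy']],[0,0,1]])
    d=cv2.undistortPoints(np.array([[p]],float),K,np.array([m['k1'],0,0,0,0.]))[0,0]
    # note: refine
    T=np.array(m['extrinsics']);v=T[:3,:3]@np.array([d[0],d[1],1]);return T[:3,3],v
def at_z(cam,p,z):
    o,v=ray(cam,p);return o+v*(z-o[2])/v[2]
E
python3 - <<'E'
from h import *
for c in('top','side'):
    cv2.imwrite(f'pics/{c}0.png',camera(c))
    print(c,np.round(camera_model(c)['extrinsics'],3).tolist())
    for n,z in(('rail',0),('line_mid',.02),('stop',.022),('stop_front',.036),('post_grip',.085),('gauge',.038),('gauge_tip_mid',.038),('clay_pot',0),('bench_brush',0),('mister',0),('seed_jar',0),('label_bin',0),('dibber',0)):
        r=place_of(n,c)[:1]
        for q in r: print(n,round(q['score'],2),np.round(q['position'],1),at_z(c,q['position'],z).round(4))
s=status.state();print({k:np.round(v,3).tolist() for k,v in s.items()})
E
```

```text
top [[0.0, -0.982, 0.19, 0.206], [-1.0, -0.003, -0.012, 0.018], [0.013, -0.19, -0.982, 1.493], [0.0, 0.0, 0.0, 1.0]]
rail 0.69 [308.4 185.9] [0.5287 0.0678 0.    ]
line_mid 0.69 [320.5 191.9] [0.5021 0.0227 0.02  ]
stop 0.78 [302.3 175.1] [0.5645 0.0898 0.022 ]
stop_front 0.82 [297.1 178.8] [0.5472 0.1079 0.036 ]
post_grip 0.46 [304.7 178.8] [0.5358 0.0782 0.085 ]
gauge 0.7 [278.8 170.8] [0.5765 0.1749 0.038 ]
gauge_tip_mid 0.54 [293.5 176.1] [0.5568 0.121  0.038 ]
clay_pot 0.82 [291.  146.1] [0.6828 0.1351 0.    ]
bench_brush 0.9 [293.  210.6] [0.4357 0.1235 0.    ]
mister 0.83 [211.5 190.1] [0.5118 0.4276 0.    ]
seed_jar 0.61 [206.5 243.3] [0.3148 0.4356 0.    ]
label_bin 0.81 [452. 186.] [ 0.5302 -0.4705  0.    ]
dibber 0.44 [437.1 233.1] [ 0.3533 -0.405   0.    ]
side [[0.983, -0.139, 0.117, 0.328], [-0.182, -0.717, 0.673, -0.916], [-0.01, -0.683, -0.73, 1.091], [0.0, 0.0, 0.0, 1.0]]
rail 0.78 [334.7 201.5] [0.5466 0.0854 0.    ]
line_mid 0.76 [328.  214.6] [0.512 0.018 0.02 ]
stop 0.68 [332.2 197.5] [0.538  0.0833 0.022 ]
stop_front 0.93 [334.3 187.7] [0.55   0.1104 0.036 ]
post_grip 0.69 [337.6 184.4] [0.5522 0.0745 0.085 ]
gauge 0.78 [340.7 170.3] [0.5858 0.1821 0.038 ]
gauge_tip_mid 0.78 [337.1 182.8] [0.5626 0.128  0.038 ]
clay_pot 0.98 [374.8 184.8] [0.6892 0.1334 0.    ]
bench_brush 0.76 [297.3 198.1] [0.4335 0.1224 0.    ]
mister 0.92 [309.2 133.6] [0.5239 0.4343 0.    ]
label_bin 0.68 [378.2 371.5] [ 0.5368 -0.4767  0.    ]
dibber 0.79 [296.5 351.5] [ 0.3541 -0.3893  0.    ]
{'time': 1.4, 'joint_pos': [-1.147, 0.417, -0.01, 1.614, 0.005, 1.111, -0.053], 'joint_velocities': [0.002, 0.0, 0.001, -0.0, -0.001, -0.001, 0.001], 'effort': [0.0, -86.42, 0.678, -43.522, 0.019, 0.002, -0.0], 'tcp_pos': [0.281, 0.558, 0.231], 'tcp_rot': [0.231, 0.973, -0.0, 0.0], 'wrist_force': [0.328, 0.015, 0.162], 'ft_torque': [0.019, 0.049, 0.057], 'finger_force': 0.0, 'gripper_width': 0.085}
```

View pics/top0.png

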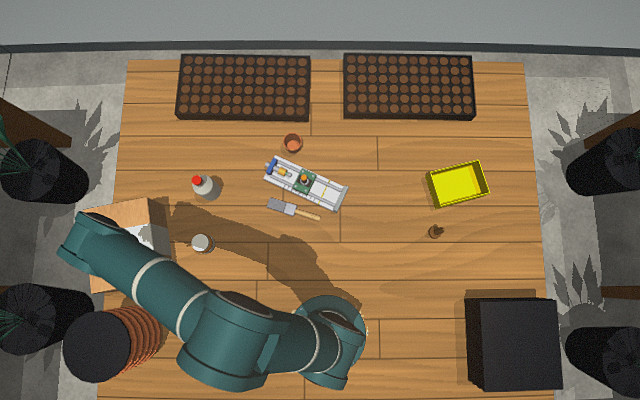

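View pics/side0.png

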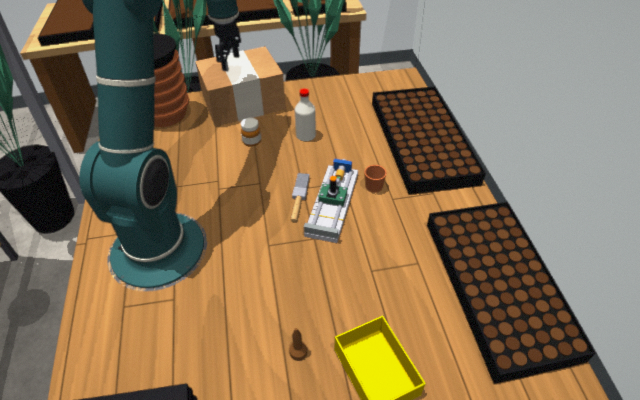

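Run:
```python
from h import *
a=cv2.imread('pics/top0.png')[145:220,255:355];b=cv2.imread('pics/side0.png')[150:245,290:390]
a=cv2.resize(a,None,fx=4,fy=4,interpolation=cv2.INTER_CUBIC);b=cv2.resize(b,None,fx=4,fy=4,interpolation=cv2.INTER_CUBIC)
c=np.zeros((380,800,3),np.uint8);c[:300,:400]=a;c[:,400:]=b
cv2.imwrite('pics/crop0.png',c)
from scipy.optimize import least_squares
L={'rail':(0,0,0),'line_mid':(0,-.075,.02),'gauge':(0,.115,.038),'gauge_tip_mid':(0,.052,.038)}
obs=[]
for c in('top','side'):
    camera(c)
    for n,p in L.items():
        q=place_of(n,c)
        if q: obs.append((p,at_z(c,q[0]['position'],p[2])[:2]))
def W(v,p): s,k=np.sin(v[2]),np.cos(v[2]); return np.array([v[0]+k*p[0]-s*p[1],v[1]+s*p[0]+k*p[1]])
f=least_squares(lambda v:np.concatenate([W(v,p)-o for p,o in obs]),[.53,.08,-.4],loss='soft_l1',f_scale=.004)
print(f.x,(f.fun.reshape(-1,2)*1e3).round(1).tolist())
for c in('top','side'):
    o=outline_of('rail',c)[0]['pixels'];g=outline_of('stop',c)[0]['pixels']
    for m,nm in((o,'rail'),(g,'stop')):
        cs,_=cv2.findContours(m.astype(np.uint8),0,2);k=max(cs,key=cv2.contourArea)
        print(c,nm,cv2.minAreaRect(k),m.sum())
```

```text
[ 0.53448996  0.0825284  -0.45156978] [[0.8, -0.7], [4.8, 9.9], [0.8, 2.9], [-9.0, 5.7], [1.0, -6.8], [0.1, -10.3], [-2.5, -1.6]]
top rail ((303.3022766113281, 182.576416015625), (85.08682250976562, 28.512182235717773), 23.875282287597656) 2245
top stop ((303.8000183105469, 180.90000915527344), (17.441329956054688, 23.255107879638672), 26.56505012512207) 396
side rail ((330.9202575683594, 199.5814971923828), (35.70106506347656, 85.88656616210938), 17.818889617919922) 2636
side stop ((333.0294189453125, 190.88235473632812), (26.19384765625, 27.406526565551758), 14.03624439239502) 541
```

View pics/crop0.png

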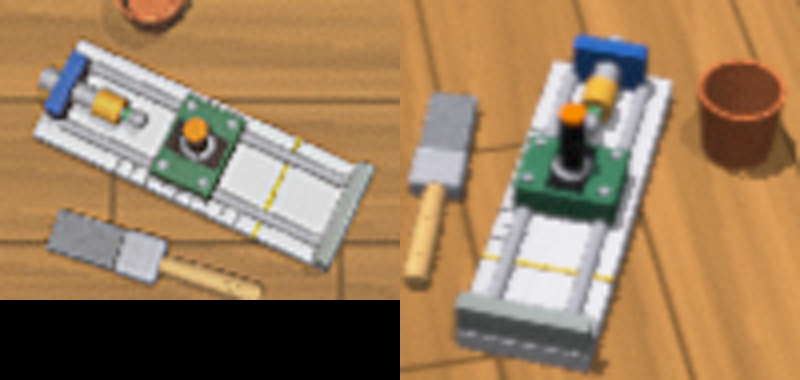

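Run:
```python
from h import *
from scipy.optimize import least_squares
T=lambda x,y:('top',((x+.5)/4-.5+255,(y+.5)/4-.5+145))
S=lambda x,y:('side',((x-400+.5)/4-.5+290,(y+.5)/4-.5+150))
# model pts rail frame x,y,z
P=[((.05,.15,.02),T(82,40)),((-.05,.15,.02),T(36,133)),((.05,-.075,.02),T(298,140)),((-.05,-.075,.02),T(258,233)),
((.05,.15,.02),S(671,82)),((-.05,.15,.02),S(556,65)),((-.05,-.075,.02),S(485,257)),((.05,-.075,.02),S(612,279))]
def W(v,p): s,k=np.sin(v[2]),np.cos(v[2]); return np.array([v[0]+k*p[0]-s*p[1],v[1]+s*p[0]+k*p[1]])
ob=[(p,at_z(c,u,p[2])[:2]) for p,(c,u) in P]
f=least_squares(lambda v:np.concatenate([W(v,p)-o for p,o in ob]),[.53,.08,-.4])
v=f.x;print(v,(f.fun.reshape(-1,2)*1e3).round(1).tolist())
R=np.array([[np.cos(v[2]),np.sin(v[2])],[-np.sin(v[2]),np.cos(v[2])]])
for n,(c,u),z in(('post',T(196,130),.105),('post',S(572,113),.105),('rear',T(226,156),.05),('front',T(172,138),.05),('tip',T(138,119),.038)):
    w=at_z(c,u,z)[:2];print(n,c,w.round(4),(R@(w-v[:2])).round(4))
```

```text
[ 0.53671383  0.07658982 -0.43154712] [[1.8, -0.1], [-0.0, 1.6], [2.6, -3.5], [-1.4, 1.8], [0.8, 0.7], [-1.4, 4.3], [-2.0, -1.3], [-0.3, -3.5]]
post top [0.5371 0.0811] [-0.0016  0.0042]
post side [0.5389 0.0846] [-0.0014  0.0082]
rear top [0.5263 0.0564] [-0.001  -0.0227]
front top [0.5427 0.1051] [-0.0065  0.0284]
tip top [0.5632 0.137 ] [-0.0013  0.066 ]
```

Request:
move_arm --moves '[[[0, 0, 0], [0, 0, -0.034], 1], [[-0.036, -0.027, 0], [0, 0, 0], 1], [[-0.036, -0.027, 0], [0, 0, 0], 1], [[-0.036, -0.027, 0], [0, 0, 0], 1], [[-0.036, -0.027, 0], [0, 0, 0], 1], [[-0.036, -0.027, 0], [0, 0, 0], 1], [[-0.036, -0.027, 0], [0, 0, 0], 1], [[-0.036, -0.027, 0], [0, 0, 0], 1], [[-0.036, -0.027, 0], [0, 0, 0], 1], [[-0.036, -0.027, 0], [0, 0, 0], 1], [[-0.036, -0.027, 0], [0, 0, 0], 1], [[-0.036, -0.027, 0], [0, 0, 0], 1], [[-0.036, -0.027, 0], [0, 0, 0], 1], [[0, 0, 0.05], [0, 0, 0], 1], [[0, 0, 0], [0, 0, 0], 1], [[0, 0, 0], [0, 0, 0], 1]]'

```text
time: 4.1
tcp_pos: [0.5378, 0.0839, 0.1827]
tcp_rot: [0.214, 0.977, 0.0, 0.0]
wrist_force: [0.7, -0.2, -0.3]
gripper_width: 0.0851
finger_force: 0.0
```

```bash
cat >> h.py <<'E'
V=np.array([.53671,.07659,-.43155])
RR=np.array([[np.cos(V[2]),np.sin(V[2])],[-np.sin(V[2]),np.cos(V[2])]])
def rail(w): return RR@(np.array(w)[:2]-V[:2])
def crops(fn):
    a=camera('top')[145:220,255:355];b=camera('side')[150:245,290:390]
    z=lambda i:cv2.resize(i,None,fx=4,fy=4,interpolation=cv2.INTER_CUBIC)
    c=np.zeros((380,800,3),np.uint8);c[:300,:400]=z(a);c[:,400:]=z(b);cv2.imwrite(fn,c)
def st():
    s=status.state();from scipy.spatial.transform import Rotation as Q
    f=np.array(s['wrist_force']);print('t',round(s['time'],2),'rail',(rail(s['tcp_pos'])*1e3).round(2),'z',round(s['tcp_pos'][2]*1e3,2),'F',(RR@f[:2]).round(2),f[2].round(2),'w',round(s['gripper_width']*1e3,1),'ff',np.round(s['finger_force'],1),'Ry',(RR@Q.from_quat(s['tcp_rot']).as_matrix()[:2,1]).round(4))
E
python3 - <<'E'
from h import *
st();crops('pics/crop1.png')
E
```

```text
t 4.1 rail [-2.06  7.11] z 182.65 F [0.75 0.11] -0.31 w 85.1 ff 0.0 Ry [-0.0011  1.    ]
```

View pics/crop1.png

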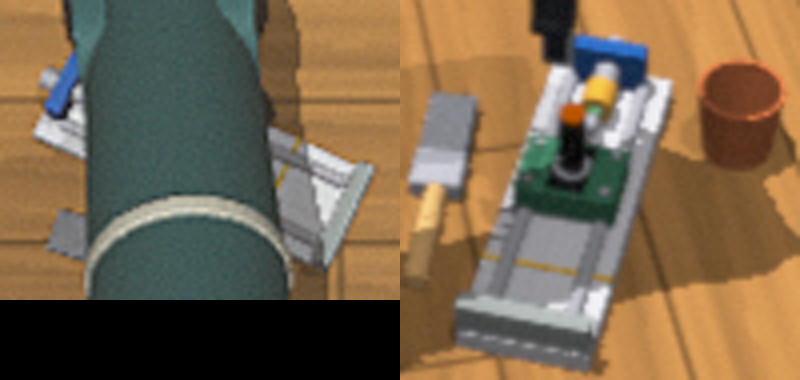

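Request:
move_arm --moves '[[[0, 0, 0.04], [0, 0, 0], 1], [[0, 0, 0.04], [0, 0, 0], 1], [[0, 0, 0.037], [0, 0, 0], 1], [[0, 0, 0], [0, 0, 0], 1], [[0, 0, 0], [0, 0, 0], 0], [[0, 0, 0], [0, 0, 0], 0], [[0, 0, 0], [0, 0, 0], 0], [[0, 0, 0], [0, 0, 0], 0], [[0, 0, 0], [0, 0, 0], 0], [[0, 0, 0], [0, 0, 0], 0]]'

```text
time: 5.45
tcp_pos: [0.5379, 0.0835, 0.0651]
tcp_rot: [0.214, 0.977, 0.0, 0.0]
wrist_force: [-2.3, 0.7, 10.7]
gripper_width: 0.0187
finger_force: 58.1
```

Run:
```python
from h import *
st();crops('pics/crop2.png')
```

```text
t 5.45 rail [-1.83  6.78] z 65.1 F [-2.35 -0.33] 10.68 w 18.7 ff 58.1 Ry [2.e-04 1.e+00]
```

View pics/crop2.png

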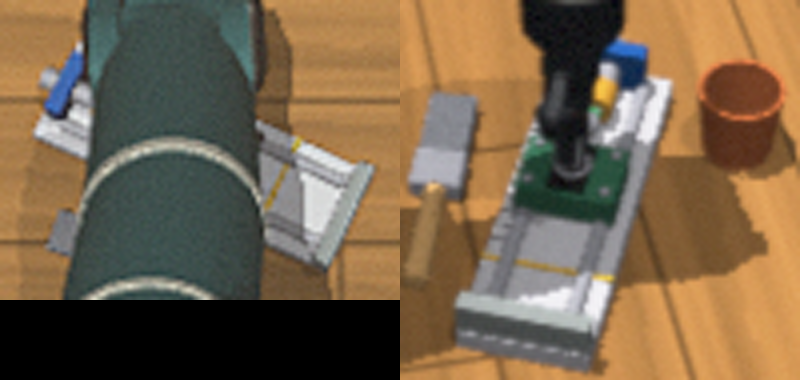

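Request:
move_arm --moves '[[[0, -0.005, 0], [0, 0, 0], 0], [[0, -0.005, 0], [0, 0, 0], 0], [[0, -0.005, 0], [0, 0, 0], 0], [[0, -0.005, 0], [0, 0, 0], 0], [[0, -0.005, 0], [0, 0, 0], 0], [[0, -0.005, 0], [0, 0, 0], 0], [[0, -0.005, 0], [0, 0, 0], 0], [[0, -0.005, 0], [0, 0, 0], 0], [[0, -0.005, 0], [0, 0, 0], 0], [[0, -0.005, 0], [0, 0, 0], 0], [[0, 0, 0], [0, 0, 0], 0]]'

```text
time: 6.92
tcp_pos: [0.5171, 0.039, 0.0651]
tcp_rot: [0.214, 0.977, 0.001, 0.001]
wrist_force: [-1.2, 6.9, 9.1]
gripper_width: 0.0185
finger_force: 58.7
```

Run:
```python
from h import *
st();b=camera('side')[170:245,295:375]
cv2.imwrite('pics/crop3.png',cv2.resize(b,None,fx=8,fy=8,interpolation=cv2.INTER_CUBIC))
```

```text
t 6.92 rail [ -2.1  -42.32] z 65.09 F [-3.97  5.75] 9.07 w 18.5 ff 58.7 Ry [-6.e-04  1.e+00]
```

View pics/crop3.png

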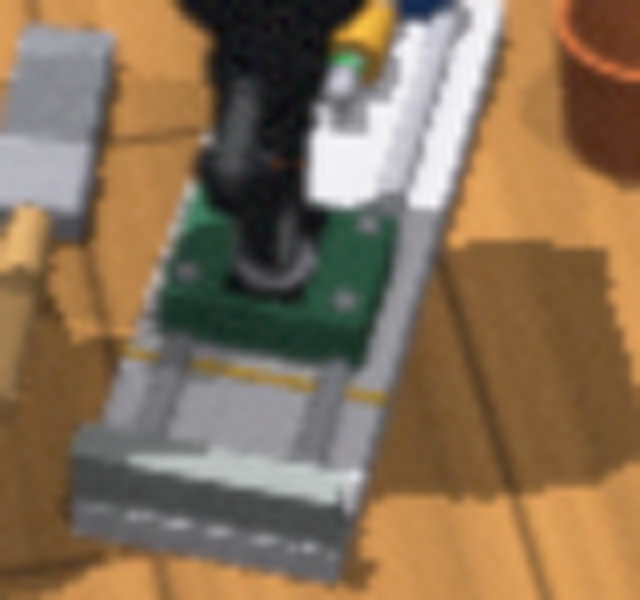

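Request:
move_arm --moves '[[[0, -0.003, 0], [0, 0, 0], 0], [[0, -0.003, 0], [0, 0, 0], 0], [[0, -0.003, 0], [0, 0, 0], 0], [[0, 0, 0], [0, 0, 0], 0], [[0, 0, 0], [0, 0, 0], 0]]'

```text
time: 7.6
tcp_pos: [0.5134, 0.0312, 0.0651]
tcp_rot: [0.214, 0.977, 0.001, 0.001]
wrist_force: [-0.6, 8.4, 8.9]
gripper_width: 0.0186
finger_force: 58.7
```

Run:
```python
from h import *
st();b=camera('side')[190:240,300:365]
cv2.imwrite('pics/crop4.png',cv2.resize(b,None,fx=10,fy=10,interpolation=cv2.INTER_CUBIC))
m=camera_model('side');K=np.array([[m['fx'],0,m['cx']],[0,m['fy'],m['cy']],[0,0,1]]);T=np.linalg.inv(np.array(m['extrinsics']))
def pj(p):
    w=np.r_[RR.T@np.array(p[:2])+V[:2],p[2]];return cv2.projectPoints(w[None],cv2.Rodrigues(T[:3,:3])[0],T[:3,3],K,np.array([m['k1'],0,0,0,0.]))[0][0,0]
for p in [(-.05,-.075,.02),(.05,-.075,.02),(-.04,-.075,.022),(.04,-.075,.022),(-.04,-.075,.05),(.04,-.075,.05),(-.04,-.065,.022)]: print(p,((pj(p)-[300,190]+.5)*10).round(0))
```

```text
t 7.6 rail [ -2.15 -50.99] z 65.1 F [-4.07  7.38] 8.88 w 18.6 ff 58.7 Ry [-9.e-04  1.e+00]
(-0.05, -0.075, 0.02) [108. 248.]
(0.05, -0.075, 0.02) [433. 308.]
(-0.04, -0.075, 0.022) [140. 249.]
(0.04, -0.075, 0.022) [400. 297.]
(-0.04, -0.075, 0.05) [138. 186.]
(0.04, -0.075, 0.05) [402. 234.]
(-0.04, -0.065, 0.022) [148. 225.]
```

View pics/crop4.png

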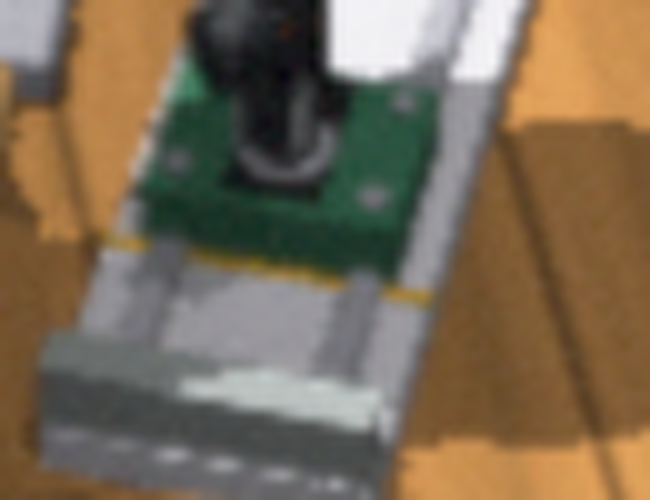

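Run:
```python
from h import *
b=camera('side')
for c in (318,322,327,332,337): 
    print(c,[(r,*b[r,c].tolist()) for r in range(203,222)])
t=camera('top')
b=cv2.resize(t[165:215,300:350],None,fx=10,fy=10,interpolation=cv2.INTER_CUBIC);s=cv2.resize(camera('side')[195:225,310:345],None,fx=16,fy=16,interpolation=cv2.INTER_NEAREST)
cv2.imwrite('pics/crop5.png',s)
```

```text
318 [(203, 51, 64, 36), (204, 56, 68, 43), (205, 84, 85, 74), (206, 79, 81, 74), (207, 57, 65, 44), (208, 52, 66, 36), (209, 43, 56, 25), (210, 46, 56, 34), (211, 39, 51, 26), (212, 44, 53, 32), (213, 48, 59, 45), (214, 63, 68, 66), (215, 69, 79, 83), (216, 86, 94, 96), (217, 106, 103, 103), (218, 107, 104, 106), (219, 118, 116, 117), (220, 147, 142, 142), (221, 154, 148, 150)]
322 [(203, 51, 61, 37), (204, 50, 64, 38), (205, 44, 57, 32), (206, 44, 55, 31), (207, 35, 43, 24), (208, 32, 42, 24), (209, 42, 59, 24), (210, 44, 55, 33), (211, 40, 50, 27), (212, 38, 49, 24), (213, 41, 52, 31), (214, 39, 57, 40), (215, 29, 71, 74), (216, 54, 98, 119), (217, 112, 113, 118), (218, 129, 127, 126), (219, 151, 145, 147), (220, 153, 149, 150), (221, 153, 148, 148)]
327 [(203, 27, 23, 22), (204, 25, 23, 23), (205, 40, 36, 35), (206, 63, 57, 60), (207, 82, 80, 80), (208, 39, 40, 39), (209, 41, 47, 29), (210, 57, 73, 39), (211, 45, 59, 29), (212, 43, 55, 32), (213, 42, 54, 25), (214, 41, 54, 31), (215, 41, 60, 43), (216, 39, 84, 87), (217, 82, 128, 150), (218, 152, 150, 156), (219, 159, 153, 154), (220, 156, 153, 153), (221, 158, 152, 154)]
332 [(203, 103, 96, 98), (204, 106, 102, 100), (205, 107, 101, 100), (206, 86, 86, 81), (207, 52, 56, 45), (208, 48, 61, 35), (209, 53, 68, 36), (210, 63, 78, 43), (211, 60, 80, 44), (212, 47, 60, 34), (213, 43, 57, 31), (214, 42, 55, 27), (215, 40, 54, 27), (216, 37, 60, 43), (217, 39, 84, 88), (218, 82, 119, 141), (219, 148, 147, 150), (220, 155, 152, 152), (221, 153, 148, 149)]
337 [(203, 69, 86, 46), (204, 62, 81, 38), (205, 60, 80, 41), (206, 62, 85, 42), (207, 67, 85, 46), (208, 91, 99, 79), (209, 119, 114, 112), (210, 98, 98, 91), (211, 68, 83, 50), (212, 60, 76, 38), (213, 42, 56, 28), (214, 37, 52, 29), (215, 42, 53, 33), (216, 52, 61, 41), (217, 87, 87, 77), (218, 111, 108, 107), (219, 112, 111, 113), (220, 119, 113, 115), (221, 133, 128, 129)]
```

View pics/crop5.png

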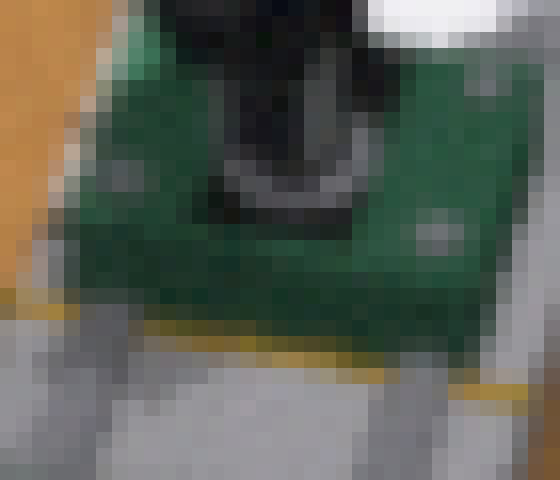

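Request:
move_arm --moves '[[[0, -0.0015, 0], [0, 0, 0], 0], [[0, -0.0015, 0], [0, 0, 0], 0], [[0, 0, 0], [0, 0, 0], 0], [[0, 0, 0], [0, 0, 0], 0]]'

```text
time: 8.3
tcp_pos: [0.5122, 0.0287, 0.0651]
tcp_rot: [0.214, 0.977, 0.001, 0.001]
wrist_force: [-0.4, 9.9, 8.1]
gripper_width: 0.0187
finger_force: 58.7
```

Run:
```python
from h import *
st();b=camera('side')
for c in (323,327,332): print(c,[(r,*b[r,c].tolist()) for r in range(213,221)])
s=cv2.resize(b[195:225,310:345],None,fx=16,fy=16,interpolation=cv2.INTER_NEAREST)
cv2.imwrite('pics/crop6.png',s)
```

```text
t 8.3 rail [ -2.2  -53.78] z 65.09 F [-4.53  8.86] 8.13 w 18.7 ff 58.7 Ry [-0.0011  1.    ]
323 [(213, 40, 52, 25), (214, 38, 50, 25), (215, 37, 55, 40), (216, 53, 72, 69), (217, 108, 114, 117), (218, 142, 137, 137), (219, 152, 148, 150), (220, 153, 149, 151)]
327 [(213, 39, 50, 24), (214, 42, 52, 26), (215, 42, 56, 30), (216, 45, 59, 45), (217, 84, 95, 99), (218, 150, 147, 148), (219, 158, 152, 153), (220, 158, 153, 156)]
332 [(213, 47, 58, 31), (214, 43, 54, 28), (215, 39, 55, 26), (216, 41, 55, 32), (217, 46, 65, 58), (218, 85, 106, 113), (219, 148, 146, 148), (220, 158, 149, 153)]
```

View pics/crop6.png

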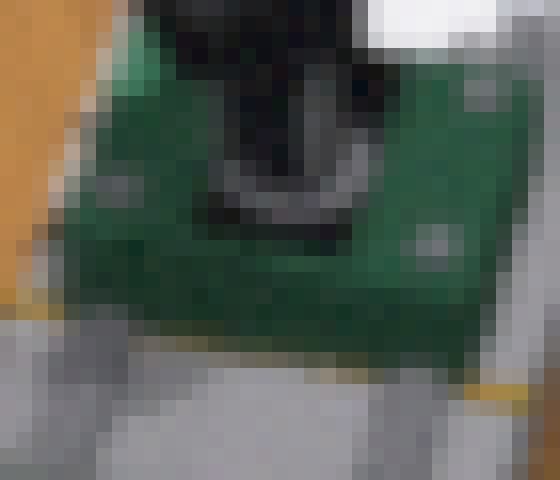

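Request:
move_arm --moves '[[[0, 0.005, 0], [0, 0, 0], 0], [[0, 0.005, 0], [0, 0, 0], 0], [[0, 0.005, 0], [0, 0, 0], 0], [[0, 0.005, 0], [0, 0, 0], 0], [[0, 0.005, 0], [0, 0, 0], 0], [[0, 0.005, 0], [0, 0, 0], 0], [[0, 0.005, 0], [0, 0, 0], 0], [[0, 0.005, 0], [0, 0, 0], 0], [[0, 0.005, 0], [0, 0, 0], 0], [[0, 0.005, 0], [0, 0, 0], 0], [[0, 0.005, 0], [0, 0, 0], 0], [[0, 0.005, 0], [0, 0, 0], 0], [[0, 0.001, 0], [0, 0, 0], 0], [[0, 0.001, 0], [0, 0, 0], 0], [[0, 0.001, 0], [0, 0, 0], 0], [[0, 0.001, 0], [0, 0, 0], 0]]'

```text
time: 10.35
tcp_pos: [0.5381, 0.0839, 0.065]
tcp_rot: [0.215, 0.977, -0.001, -0.0]
wrist_force: [-7.8, -8.3, 15.7]
gripper_width: 0.0186
finger_force: 60.0
```

Run:
```python
from h import *
st()
```

```text
t 10.35 rail [-1.82  7.25] z 65.03 F [ -3.6  -10.82] 15.74 w 18.6 ff 60.0 Ry [0.0013 1.    ]
```

Request:
move_arm --moves '[[[0, 0.001, 0], [0, 0, 0], 0], [[0, 0.001, 0], [0, 0, 0], 0], [[0, 0.001, 0], [0, 0, 0], 0]]'

```text
time: 10.72
tcp_pos: [0.5394, 0.0867, 0.065]
tcp_rot: [0.215, 0.977, -0.001, -0.0]
wrist_force: [-8.0, -8.1, 15.9]
gripper_width: 0.0186
finger_force: 60.0
```

Run:
```python
from h import *
st()
```

```text
t 10.72 rail [-1.81 10.28] z 65.01 F [ -3.85 -10.66] 15.94 w 18.6 ff 60.0 Ry [0.0012 1.    ]
```

Request:
move_arm --moves '[[[0, 0.001, 0], [0, 0, 0], 0], [[0, 0.001, 0], [0, 0, 0], 0], [[0, 0.001, 0], [0, 0, 0], 0]]'

```text
time: 11.1
tcp_pos: [0.5406, 0.0894, 0.065]
tcp_rot: [0.215, 0.977, -0.001, -0.0]
wrist_force: [-7.4, -8.2, 15.3]
gripper_width: 0.0184
finger_force: 60.0
```

Request:
move_arm --moves '[[[0, 0.001, 0], [0, 0, 0], 0], [[0, 0.001, 0], [0, 0, 0], 0]]'

```text
time: 11.35
tcp_pos: [0.5414, 0.0912, 0.065]
tcp_rot: [0.215, 0.977, -0.001, -0.0]
wrist_force: [-7.6, -7.8, 16.3]
gripper_width: 0.0185
finger_force: 60.0
```

Request:
move_arm --moves '[[[0, 0.001, 0], [0, 0, 0], 0], [[0, 0.001, 0], [0, 0, 0], 0]]'

```text
time: 11.6
tcp_pos: [0.5423, 0.093, 0.065]
tcp_rot: [0.215, 0.977, -0.001, -0.0]
wrist_force: [-7.7, -8.4, 16.1]
gripper_width: 0.0188
finger_force: 60.0
```

Request:
move_arm --moves '[[[0, 0.001, 0], [0, 0, 0], 0]]'

```text
time: 11.72
tcp_pos: [0.5427, 0.0939, 0.065]
tcp_rot: [0.215, 0.977, -0.001, -0.0]
wrist_force: [-7.5, -7.2, 15.7]
gripper_width: 0.0187
finger_force: 60.0
```

Request:
move_arm --moves '[[[0, 0.001, 0], [0, 0, 0], 0], [[0, 0.001, 0], [0, 0, 0], 0]]'

```text
time: 11.98
tcp_pos: [0.5436, 0.0957, 0.065]
tcp_rot: [0.215, 0.977, -0.001, -0.0]
wrist_force: [-7.1, -7.4, 15.2]
gripper_width: 0.0189
finger_force: 60.0
```

Request:
move_arm --moves '[[[0, 0.001, 0], [0, 0, 0], 0]]'

```text
time: 12.1
tcp_pos: [0.544, 0.0966, 0.065]
tcp_rot: [0.215, 0.977, -0.001, -0.0]
wrist_force: [-7.0, -8.2, 15.2]
gripper_width: 0.0188
finger_force: 60.0
```

Request:
move_arm --moves '[[[0, 0.001, 0], [0, 0, 0], 0]]'

```text
time: 12.22
tcp_pos: [0.5445, 0.0975, 0.0651]
tcp_rot: [0.215, 0.977, -0.001, -0.0]
wrist_force: [-7.5, -6.8, 14.3]
gripper_width: 0.0189
finger_force: 60.0
```

Request:
move_arm --moves '[[[0, 0.001, 0], [0, 0, 0], 0]]'

```text
time: 12.35
tcp_pos: [0.5448, 0.0984, 0.065]
tcp_rot: [0.215, 0.977, -0.001, -0.0]
wrist_force: [-7.3, -7.4, 16.2]
gripper_width: 0.0187
finger_force: 60.0
```

Request:
move_arm --moves '[[[0, 0.001, 0], [0, 0, 0], 0]]'

```text
time: 12.48
tcp_pos: [0.5453, 0.0993, 0.065]
tcp_rot: [0.215, 0.977, -0.001, -0.0]
wrist_force: [-7.2, -7.4, 15.4]
gripper_width: 0.0189
finger_force: 60.0
```

Request:
move_arm --moves '[[[0, 0.001, 0], [0, 0, 0], 0]]'

```text
time: 12.6
tcp_pos: [0.5457, 0.1002, 0.0651]
tcp_rot: [0.215, 0.977, -0.001, -0.0]
wrist_force: [-7.1, -7.9, 14.9]
gripper_width: 0.0184
finger_force: 60.0
```

Request:
move_arm --moves '[[[0, 0.001, 0], [0, 0, 0], 0]]'

```text
time: 12.72
tcp_pos: [0.5461, 0.1011, 0.065]
tcp_rot: [0.215, 0.977, -0.001, -0.0]
wrist_force: [-7.4, -8.3, 14.9]
gripper_width: 0.0188
finger_force: 60.0
```

Request:
move_arm --moves '[[[0, 0.001, 0], [0, 0, 0], 0]]'

```text
time: 12.85
tcp_pos: [0.5466, 0.102, 0.065]
tcp_rot: [0.215, 0.977, -0.001, -0.0]
wrist_force: [-7.9, -8.6, 15.0]
gripper_width: 0.0188
finger_force: 60.0
```

Request:
move_arm --moves '[[[0, 0.001, 0], [0, 0, 0], 0]]'

```text
time: 12.98
tcp_pos: [0.547, 0.103, 0.0651]
tcp_rot: [0.215, 0.977, -0.001, -0.0]
wrist_force: [-6.9, -7.7, 14.8]
gripper_width: 0.0183
finger_force: 60.0
```

Request:
move_arm --moves '[[[0, 0.001, 0], [0, 0, 0], 0]]'

```text
time: 13.1
tcp_pos: [0.5474, 0.1038, 0.0651]
tcp_rot: [0.215, 0.977, -0.001, -0.0]
wrist_force: [-7.4, -7.2, 15.7]
gripper_width: 0.0184
finger_force: 60.0
```

Request:
move_arm --moves '[[[0, 0.001, 0], [0, 0, 0], 0]]'

```text
time: 13.22
tcp_pos: [0.5478, 0.1048, 0.065]
tcp_rot: [0.215, 0.977, -0.001, -0.0]
wrist_force: [-6.6, -7.9, 15.6]
gripper_width: 0.0185
finger_force: 60.0
```

Request:
move_arm --moves '[[[0, 0.001, 0], [0, 0, 0], 0]]'

```text
time: 13.35
tcp_pos: [0.5482, 0.1057, 0.065]
tcp_rot: [0.215, 0.977, -0.001, -0.0]
wrist_force: [-6.7, -7.9, 15.4]
gripper_width: 0.0185
finger_force: 60.0
```

Request:
move_arm --moves '[[[0, 0.001, 0], [0, 0, 0], 0]]'

```text
time: 13.48
tcp_pos: [0.5486, 0.1066, 0.0651]
tcp_rot: [0.215, 0.977, -0.001, -0.0]
wrist_force: [-7.2, -7.9, 15.1]
gripper_width: 0.0186
finger_force: 60.0
```

Request:
move_arm --moves '[[[0, 0.001, 0], [0, 0, 0], 0]]'

```text
time: 13.6
tcp_pos: [0.5491, 0.1075, 0.065]
tcp_rot: [0.215, 0.977, -0.001, -0.0]
wrist_force: [-7.4, -7.8, 15.1]
gripper_width: 0.0186
finger_force: 60.0
```

Run:
```python
from h import *
st();a=camera('top')[150:195,258:318];b=camera('side')[155:205,310:365]
c=np.zeros((400,800,3),np.uint8);a=cv2.resize(a,(390,292),interpolation=cv2.INTER_CUBIC);b=cv2.resize(b,(410,373),interpolation=cv2.INTER_CUBIC)
c[:292,:390]=a;c[:373,390:]=b;cv2.imwrite('pics/crop7.png',c)
```

```text
t 13.6 rail [-1.69 33.23] z 65.04 F [ -3.5  -10.19] 15.07 w 18.6 ff 60.0 Ry [0.0014 1.    ]
```

View pics/crop7.png

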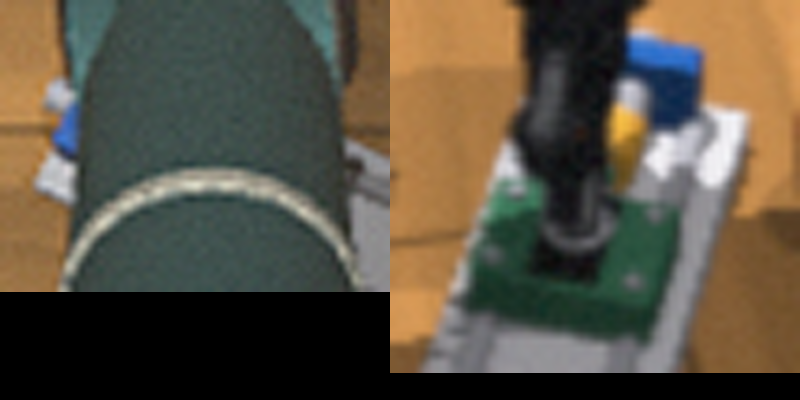

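Request:
move_arm --moves '[[[0, 0.001, 0], [0, 0, 0], 0]]'

```text
time: 13.82
tcp_pos: [0.5494, 0.1081, 0.065]
tcp_rot: [0.215, 0.977, -0.001, -0.0]
wrist_force: [-8.5, -9.5, 15.8]
gripper_width: 0.0187
finger_force: 60.0
```

Request:
move_arm --moves '[[[0, 0.001, 0], [0, 0, 0], 0]]'

```text
time: 13.95
tcp_pos: [0.5497, 0.1089, 0.065]
tcp_rot: [0.215, 0.977, -0.001, -0.0]
wrist_force: [-8.9, -10.4, 17.0]
gripper_width: 0.0187
finger_force: 60.1
```

Request:
move_arm --moves '[[[0, 0.001, 0], [0, 0, 0], 0]]'

```text
time: 14.08
tcp_pos: [0.5502, 0.1098, 0.0651]
tcp_rot: [0.215, 0.977, -0.001, -0.0]
wrist_force: [-8.8, -11.6, 17.6]
gripper_width: 0.0186
finger_force: 60.1
```

Request:
move_arm --moves '[[[0, 0.0005, 0], [0, 0, 0], 0], [[0, 0.0005, 0], [0, 0, 0], 0]]'

```text
time: 14.32
tcp_pos: [0.5505, 0.1105, 0.065]
tcp_rot: [0.215, 0.977, -0.001, -0.0]
wrist_force: [-8.2, -10.7, 17.2]
gripper_width: 0.0183
finger_force: 60.1
```

Request:
move_arm --moves '[[[0, 0.0005, 0], [0, 0, 0], 0], [[0, 0.0005, 0], [0, 0, 0], 0]]'

```text
time: 14.58
tcp_pos: [0.5509, 0.1114, 0.065]
tcp_rot: [0.215, 0.977, -0.001, -0.0]
wrist_force: [-9.3, -11.4, 17.1]
gripper_width: 0.0186
finger_force: 60.1
```

Run:
```python
from h import *
st()
```

```text
t 14.57 rail [-1.64 37.53] z 65.04 F [ -3.71 -14.28] 17.11 w 18.6 ff 60.1 Ry [0.0018 1.    ]
```

Request:
move_arm --moves '[[[0, 0.001, 0], [0, 0, 0], 0]]'

```text
time: 14.7
tcp_pos: [0.5513, 0.1122, 0.065]
tcp_rot: [0.215, 0.977, -0.001, -0.0]
wrist_force: [-9.9, -11.7, 18.2]
gripper_width: 0.0185
finger_force: 60.2
```

Run:
```python
from h import *
st()
```

```text
t 14.7 rail [-1.62 38.42] z 65.03 F [ -4.12 -14.82] 18.18 w 18.5 ff 60.2 Ry [0.0019 1.    ]
```

Request:
move_arm --moves '[[[0, 0, 0], [0, 0, 0], 0], [[0, 0, 0], [0, 0, 0], 1], [[0, 0, 0], [0, 0, 0], 1], [[0, 0, 0], [0, 0, 0], 1], [[0, 0, 0], [0, 0, 0], 1], [[0, 0, 0], [0, 0, 0], 1], [[0, 0, 0], [0, 0, 0], 1], [[0, 0, -0.02], [0, 0, 0], 1], [[0, 0, -0.04], [0, 0, 0], 1], [[0, 0, -0.05], [0, 0, 0], 1], [[0, 0, -0.05], [0, 0, 0], 1], [[0.05, 0, 0], [0, 0, 0], 1], [[0.05, 0, 0], [0, 0, 0], 1], [[0.05, 0, 0], [0, 0, 0], 1], [[0.05, 0, 0], [0, 0, 0], 1], [[0.05, 0, 0], [0, 0, 0], 1], [[0, 0, 0], [0, 0, 0], 1], [[0, 0, 0], [0, 0, 0], 1]]'

```text
time: 16.95
tcp_pos: [0.325, 0.2188, 0.2245]
tcp_rot: [0.214, 0.977, 0.0, 0.0]
wrist_force: [-0.1, -0.4, -0.3]
gripper_width: 0.0852
finger_force: 0.0
```

Run:
```python
from h import *
st()
for c in('side','top'):
    im=camera(c)
    for n,z in(('stop',.022),('stop_front',.036),('post_grip',.085)):
        q=place_of(n,c)[:1]
        if q: print(c,n,round(q[0]['score'],2),(rail(at_z(c,q[0]['position'],z))*1e3).round(1))
    x,y,w,h=(315,160,40,40) if c=='side' else (285,160,30,30)
    hsv=cv2.cvtColor(im,cv2.COLOR_BGR2HSV)[y:y+h,x:x+w]
    o=((hsv[...,0]>5)&(hsv[...,0]<17)&(hsv[...,1]>215)&(hsv[...,2]>150))
    r,k=np.nonzero(o)
    if len(r): print(c,'orange',len(r),(rail(at_z(c,(k.mean()+x,r.mean()+y),.105))*1e3).round(1))
    g=((hsv[...,0]>60)&(hsv[...,0]<90)&(hsv[...,1]>90)).astype(np.uint8)
    cs,_=cv2.findContours(g,0,2)
    if cs:
        k=max(cs,key=cv2.contourArea);p=cv2.minAreaRect(k);print(c,'green',p[1],(rail(at_z(c,(p[0][0]+x,p[0][1]+y),.05))*1e3).round(1))
```

```text
t 16.95 rail [-251.73   40.59] z 224.51 F [ 0.07 -0.38] -0.31 w 85.2 ff 0.0 Ry [3.e-04 1.e+00]
side stop 0.67 [11.8 39.9]
side stop_front 0.68 [127.8  78. ]
side post_grip 0.62 [-302.5  143.4]
side orange 4 [ 1.2 35. ]
side green (24.659847259521484, 17.26189422607422) [ 2.5 20.8]
top stop 0.77 [-2.4 35.5]
top stop_front 0.83 [-3.4 62.8]
top post_grip 0.51 [-1.4 36.9]
top green (2.683281421661377, 3.130495071411133) [28.8 41.8]
```

Run:
```python
from h import *
for nm in('top0','now','side0','snow'):
    c='top' if nm in('top0','now') else 'side'
    im=cv2.imread(f'pics/{nm}.png') if '0' in nm else camera(c)
    x,y,w,h=(275,155,50,45) if c=='top' else (312,160,45,50)
    sub=im[y:y+h,x:x+w].astype(float);B,G,R=sub[...,0],sub[...,1],sub[...,2]
    wo=np.clip(R-B-60,0,None)*((R>1.6*G)&(R-B>90)); 
    g=((G>1.25*R)&(G>B)).astype(np.uint8)
    n,l,s,ce=cv2.connectedComponentsWithStats(wo.astype(bool).astype(np.uint8))
    for i in range(1,n): 
        if s[i,4]>3:
            m=wo*(l==i);r,k=np.mgrid[:h,:w];p=((m*k).sum()/m.sum()+x,(m*r).sum()/m.sum()+y)
            print(nm,'orange',s[i,4],np.round(p,2),(rail(at_z(c,p,.105))*1e3).round(1))
    n,l,s,ce=cv2.connectedComponentsWithStats(g)
    i=1+np.argmax(s[1:,4]);cs,_=cv2.findContours((l==i).astype(np.uint8),0,2);k=cv2.minAreaRect(max(cs,key=cv2.contourArea))
    pts=[rail(at_z(c,(q[0]+x,q[1]+y),.05))*1e3 for q in np.argwhere((l==i))[:,::-1]];pts=np.array(pts)
    print(nm,'green',s[i,4],(rail(at_z(c,np.array(k[0])+[x,y],.05))*1e3).round(1),'y pct',np.percentile(pts[:,1],[1,5,50,95,99]).round(1))
    if c=='top' :
        # profile along rail axis at x=0, z=.038
        m=camera_model(c);K=np.array([[m['fx'],0,m['cx']],[0,m['fy'],m['cy']],[0,0,1]]);T=np.linalg.inv(np.array(m['extrinsics']))
        ys=np.arange(56,104,3);W=np.array([np.r_[RR.T@np.array([-.002,v/1e3])+V[:2],.042] for v in ys])
        uv=cv2.projectPoints(W,cv2.Rodrigues(T[:3,:3])[0],T[:3,3],K,np.array([m['k1'],0,0,0,0.]))[0][:,0].astype(np.float32)
        col=cv2.remap(im,uv[None,:,0],uv[None,:,1],1)[0];print([(int(a),*map(int,b)) for a,b in zip(ys,col)])
```

```text
top0 green 183 [-3.9  3.8] y pct [-24.6 -23.3   0.   30.2  32.4]
[(56, 168, 166, 167), (59, 126, 123, 126), (62, 162, 158, 159), (65, 190, 183, 183), (68, 193, 184, 186), (71, 172, 169, 168), (74, 155, 170, 149), (77, 124, 167, 111), (80, 124, 154, 129), (83, 112, 156, 175), (86, 71, 185, 218), (89, 79, 192, 224), (92, 83, 195, 224), (95, 84, 197, 222), (98, 83, 194, 222), (101, 81, 193, 222)]
now green 193 [-3.7 31.4] y pct [ 2.7  3.9 27.6 58.1 60.1]
[(56, 71, 77, 84), (59, 61, 69, 60), (62, 85, 97, 79), (65, 127, 129, 125), (68, 169, 165, 167), (71, 185, 179, 180), (74, 180, 171, 175), (77, 174, 170, 161), (80, 131, 153, 135), (83, 82, 149, 149), (86, 73, 179, 215), (89, 79, 187, 221), (92, 81, 189, 220), (95, 79, 191, 217), (98, 78, 189, 218), (101, 80, 190, 219)]
side0 orange 26 [332.86 177.96] [-0.6  8. ]
side0 green 357 [ 1.7 -3.9] y pct [-43.4 -40.3 -13.   29.8  34.1]
snow orange 28 [335.57 170.37] [-0.2 42. ]
snow green 346 [ 1.7 19.9] y pct [-17.2 -13.7  12.1  53.4  58.9]
```

```bash
python3 -c "
from station import job;print(job.hand_in())"
```

```text
the job is handed in; nothing more can be done
None
```

The stop was drawn back to the yellow line, then brought forward from behind until the plunger was about 5 mm in (about 4.7 N by feel, and the camera shows the green band moved about 5 mm, roughly half into the collar); I let go with the post's slack taken up forward and handed the job in at about 17 s, with no verdict reported back.

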